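# Bring the sample cell into the photometer's beam and hold it there

## Robot

A 7-joint arm with a two-finger parallel gripper is mounted at the origin on the work surface. World frame = base frame: x ahead of the robot, y to its left, z up, the work surface at z = 0. Lengths are in m, angles in degrees, forces in N, time in s.
With the tool pointing down it reaches from about 0.425 to 0.875 m from the base axis. Payload 4.7 kg.
Tool frame: the origin (TCP) lies midway between the tips of the shut fingers; the grasp point (between the pads) lies 19 mm behind it; z points along the fingers, y is the line along which they close (so a half turn about z gives the same grasp; the last joint's range is limited). The gripper opens to 87 mm and grips with 3 to 60 N. Pads are 19 mm wide; open, the fingers measure 117 mm over their backs; the gripper's body (75 mm by 190 mm) begins 51 mm behind the grasp point.
Start: joints at [-64.681, 18.392, -4.016, 83.108, 1.295, 78.541, -3.26], TCP at [0.27, 0.591, 0.223] pointing down, gripper open.
Joint ranges: [-163.93, 163.93], [-17.29, 119.83], [-79.2, 71.16], [3.27, 140.29], [-89.18, 269.18], [5.43, 117.66], [-154.24, 154.24]. Speed limits (degrees/s): [147.25, 147.25, 180, 180, 180, 180, 180].

## Interface

Orientations are given as [roll, pitch, yaw] about the fixed x, y, z axes, in that order (R = Rz(yaw) Ry(pitch) Rx(roll)).
In Python, from cell import env, viewer, boxes_of, masks_of gives the robot as it stands. The module is installed in compiled form; this text tells all that it offers.
- The arm moves only by the tool apply_moves, never from a script. Its argument "moves" is a list of rows, each a list of 7 numbers: the shift along the tool's x, y, z scaled (see below), then the turn, a rotation vector about the tool's x, y, z scaled (see below), then the opening, from 0 (shut) to 1 (fully open). A call has 1 to 20 rows; each row is the pose to reach, as a shift and turn from the pose commanded when the call began, along the tool's axes at that moment; what a row does not reach only later rows make up. The controller multiplies each number of a shift by 0.2 m and each number of a turn by 1.5 rad. A row lasts 1/10 s, in which the tool goes at most 50 mm and 8.59 degrees, less where a joint would pass 70% of its speed; a pose out of reach is approached as far as the arm can. A call with a number of a shift or a turn outside -1 to 1 is refused whole. A call with a gripper value outside its range is refused whole. The fingers move at their own pace and stop on an object; "grip_force" is the grip in N (left out, the last holds). Time passes only in rows, so rows that repeat a pose let the fingers close. It gives the time, the measured TCP pose, the force, the opening and the grip force at its end, in the units of the state.
- env.get_obs(): the state, without advancing time (a new reading comes with each control period).
- viewer.read_camera(name): name is "side" or "top"; returns the picture (400x640x3 uint8, red, green, blue); there is no depth.
- viewer.get_calibration(name): a dict with "fov_y" (degrees; the focal length in pixels is half the picture's height over the tangent of half this angle, whatever the lens; pixels are square), "cx", "cy" (the principal point, pixels), "position" and "orientation" of the camera in the world. Camera axes: x right, y up, looking along -z (the intrinsics and any distortion apply to the point x, -y, -z); pixel columns grow to the right and rows downward; lengths in m; the calibration is good to about 2 mm. A picture is of the moment at which its call begins. get_calibration takes no time and is no camera call.
- env.sign_off(): hands the job in; it is judged then, once.
Trained networks look in the newest picture that a camera, given by its name, has taken for a name from the list of things; names that differ only in an ending like _2 or _b are one class to them, and where a whole thing is asked for, a point or a joint stands for the part that bears it (a point fixed in the world has none). Each returns a list of dicts, best first, with "conf" (0 to 1); they miss things now and then, are a little off and sometimes report something else, mostly with a low value. They report only what shows in the picture. A call takes as long as a camera call.
- boxes_of(camera, target): "location" ([column, row] in pixels, amid what is visible of it).
- masks_of(camera, target): "pixels" (400x640 bool, what is visible of it) and "location" ([column, row] in pixels, amid what is visible of it).
The state is a dict: "time_s": time; "qpos": joint angles; "joint_velocities": joint speeds; "effort": joint torques, N m; "tool_pos": TCP position; "tool_rot": TCP orientation; "force": force on the tool from outside, world axes, zero at the start; "wrist_torque": the same for the moment, N m; "grip_width": finger opening in m; "grasp_force": force on a finger pad.
Only numpy, scipy, OpenCV 4.12 (cv2) and the standard library are available. Lean on these libraries where they do the work, as an engineer would, in place of code of your own. Each camera call takes 0.05 s, during which the arm holds its last target. There are 200 camera calls.

## Task

Bring the sample into the photometer's beam for a reading: pick up the tall cell holder (the block with the stoppered glass cell, not the flat film holder), keep it upright and lower it, do not drop it, onto the shuttle in the photometer's open bay, with the shuttle at rest, so that both pegs come up through its plate and it sits down flat, and let go of it. Then draw the shuttle out by its pull knob until its pointer stands on the long line of the scale, and finish while still holding the knob there against the return spring, the cell holder left free on its pegs. Leave everything else on the bench where it stands.

Things in the scene. Friction and masses are not known exactly. Their poses are not given: they have to be found in the camera images.
- photometer: White photometer, fixed, 326 (y) x 240 mm (x). Origin on the bench under the shuttle's rest; x points front to rear, z up; the knob faces -x. Base 50 mm high, x -112 to 128 mm. Two housings 135 mm high, x from -90, leave an open bay y -75 to 75 mm between them, with a front wall 85 mm high (x -112 to -100) and a rear bridge 135 mm high (x from 98). The beam crosses at x -40 mm.
- shuttle (a joint): How far the shuttle is drawn out of its rest, in m: 0 at rest, growing as the pull knob is drawn to the photometer's -x; 0.040 when the pointer stands on the long line; hard stop at 0.055. A spring always pulls it back to 0: 4 N at rest, 8 N at the long line.
- seat (a point): Centre of the top of the shuttle's dark steel table (92 x 56 mm), 70 mm above the bench; axes as the photometer's; moves with the shuttle. Two upright steel pegs, 8 mm thick, 15 mm high, the upper 6 mm tapered, stand on it 28 mm before and 28 mm behind this point along x. The seated cell holder's origin coincides with this point.
- knob (a point): Black pull knob on the shuttle's rod, a cylinder lying along x, 22 mm thick, 24 mm long, with a flange 28 mm wide, 6 mm thick, on its outer (-x) end. Origin mid-cylinder: 152 mm before the seat point along x, 8 mm below it (62 mm above the bench), at rest 40 mm before the front wall; axes as the photometer's. Behind it the 8 mm rod is free all round.
- pointer (a point): Tip of the shuttle's thin steel pointer blade, 55 mm to the left (+y) of the shuttle's middle, just above the scale; moves with the shuttle.
- mark (a point): The long line of the scale on the bay floor, a dark line across the aluminium strip at the pointer's side (the other lines, every 10 mm, are half as long); fixed, 40 mm before the pointer's rest position along x.
- cell_holder: Tall aluminium cell holder, about 0.3 kg, 76 mm high. Origin: centre of its underside. Foot plate 80 (x) x 44 (y) x 8 mm with 10 mm through holes 28 mm either side of the middle along x; on it a block 34 (x) x 40 (y) mm up to z 64 mm, to be gripped by its sides; a 12 mm glass cell with white stopper stands out on top. Fits either way round. Stands left or right before the photometer.
- film_holder: The flat film holder, to be left alone: the same aluminium foot plate 80 x 44 x 8 mm, but only 19 mm high, with a flat glass window. It stands on the bench in front of the photometer, on the other side from the cell holder. Origin at the centre of its underside.
- beaker: Glass beaker, 68 mm wide, 95 mm high, leave alone. Origin at the centre of its underside.
- reagent: Amber bottle with a blue cap, 68 mm wide, 135 mm high, leave alone. Origin at the centre of its underside.
- vial_rack: White rack with glass vials, 60 x 130 mm, 60 mm high, leave alone. Origin at the centre of its underside.
- cuvette_box: Flat white plastic cuvette box, 75 x 45 mm, 20 mm high, leave alone. Origin at the centre of its underside.
- dish: Shallow white ceramic dish, 84 mm wide, 16 mm high, leave alone. Origin at the centre of its underside.
- spatula: Slim steel lab spatula lying on the bench, 205 mm long, 6 mm thick, leave alone. Origin under its middle.
- jar: White plastic jar, 52 mm wide, 70 mm high, leave alone. Origin at the centre of its underside.

How it is judged (in metres and radians):
On the way:
1. the cell holder sits flat on the resting shuttle, both pegs through its plate, and has been let go (horizontal distance between cell_holder and seat below 0.003 m and z of cell_holder in the frame of seat between -0.003 and 0.0025 m and angle between the x axis of cell_holder and the x axis of seat, either way round below 0.07 rad and angle between the z axis of cell_holder and the z axis of seat, either way round below 0.04 rad and value of joint shuttle below 0.003 m and contact force between the fingers and cell_holder below 0.3 N), for 0.3 s.
At the end, for the whole second after the job is handed in: Shuttle still, pointer within 3.5 mm of the long line, held there by the fingers on the pull knob (over 3 N); the cell holder, untouched, flat on its pegs: within 3 mm sideways, 2.5 mm in height, 4 degrees of turn and 2.3 of tilt of its seat (value of joint shuttle between 0.0365 and 0.0435 m and velocity of joint shuttle between -0.01 and 0.01 m/s and horizontal distance between cell_holder and seat below 0.003 m and z of cell_holder in the frame of seat between -0.003 and 0.0025 m and angle between the x axis of cell_holder and the x axis of seat, either way round below 0.07 rad and angle between the z axis of cell_holder and the z axis of seat, either way round below 0.04 rad and contact force between each of the fingers, the arm and cell_holder below 0.3 N and (contact force between the fingers and pull_knob above 3 N or contact force between the fingers and knob_flange above 3 N)); the arm keeps its last pose, push and grip.
It fails at once if the cell holder is tipped more than 35 degrees from upright (angle between cell_holder's own z axis and vertical above 0.61 rad).
It fails at once if the cell holder is dropped: let go with its underside more than 20 mm above the shuttle's table (z of cell_holder in the frame of seat above 0.02 m and contact force between each of the arm, the fingers and cell_holder below 0.01 N).
It fails at once if another thing on the bench is moved more than 30 mm (distance of any of film_holder, beaker, reagent, vial_rack, cuvette_box, dish, spatula, jar from where it was at the start of the episode above 0.03 m).
It also fails if it takes over 54 s, if anything falls off the work surface, if the arm or the gripper's body presses on something with over 40 N, if the wrist force passes 120 N, or if a joint passes its speed limit or range.

## Working session

There is one attempt and no reset: what is moved stays moved. The work goes in short steps, Python scripts to look and compute and a tool call to move; the robot and the scene stay as the last step left them, time stands still between calls to the robot, and variables do not carry over. Pictures are saved under pics/ and viewed, at most 10 in all, crops included, and the job is handed in when it is done.

Besides the shell and the picture viewer there is one more tool, called after ">>>" by a JSON object that holds its "op" and its "data", one argument or row to a line. apply_moves: Moves the arm, as the interface text tells. Shifts and turns lie within -1 to 1; 1 stands for 0.2 m of shift or 1.5 rad of turn. Its arguments: {"type":"object","properties":{"moves":{"type":"array","items":{"type":"array","items":{"type":"number","minimum":-1,"maximum":1}}},"grip_force":{"type":"number"}},"required":["moves"]}

```bash
mkdir -p pics
python3 - <<'E'
from cell import env, viewer, boxes_of, masks_of
import cv2, numpy as np
for c in ("side","top"):
    im=viewer.read_camera(c); cv2.imwrite(f"pics/{c}0.png",im[:,:,::-1])
    print(c,viewer.get_calibration(c))
    for t in ("photometer","cell_holder","film_holder","knob","pointer","mark","seat"):
        print(t,[(np.round(b["location"],1).tolist(),round(b["conf"],2)) for b in boxes_of(c,t)[:3]])
print(env.get_obs())
E
```

```text
side {'fov_y': 45.63554698959766, 'cx': 324.67328893952185, 'cy': 199.36319709684213, 'position': array([-0.29457067, -0.83946121,  0.83196093]), 'orientation': array([ 56.43400722,   1.09982221, -45.47280725])}
photometer [([332.1, 172.6], 0.91), ([240.1, 160.0], 0.38)]
cell_holder [([347.4, 270.1], 0.8), ([319.2, 176.6], 0.35), ([444.8, 263.7], 0.3)]
film_holder [([220.4, 197.1], 0.79)]
knob [([315.2, 174.0], 0.82), ([333.3, 169.7], 0.3)]
pointer [([314.1, 178.5], 0.82), ([314.8, 248.0], 0.35)]
mark [([334.5, 172.6], 0.87)]
seat [([335.1, 175.1], 0.6), ([315.0, 177.8], 0.48)]
top {'fov_y': 50.01364977485503, 'cx': 324.2682430896314, 'cy': 198.77513333260382, 'position': array([ 0.36511474, -0.01969204,  1.33488592]), 'orientation': array([  6.8068976 ,  -1.1980408 , -88.97686736])}
photometer [([280.5, 152.7], 0.81)]
cell_holder [([389.5, 246.0], 0.86)]
film_holder [([207.4, 249.4], 0.77)]
knob [([282.5, 160.8], 0.69)]
pointer [([283.4, 164.5], 0.6)]
mark [([452.7, 200.5], 0.75), ([283.9, 152.6], 0.63)]
seat [([281.4, 160.2], 0.8)]
{'time_s': 0.8, 'qpos': array([-64.67974229,  18.38931004,  -4.01583662,  83.1082161 ,
         1.29475253,  78.53967208,  -3.25899389]), 'joint_velocities': array([-0.09668169,  0.01902517,  0.06254182,  0.0258362 , -0.00012253,
       -0.07274704,  0.06199496]), 'effort': array([-6.38357287e-04, -4.91036475e+01, -4.03356235e-01, -3.12759233e+01,
       -6.39751763e-02,  3.32191307e-02, -1.79990815e-05]), 'tool_pos': array([0.26971623, 0.59142605, 0.2226103 ]), 'tool_rot': array([1.79992082e+02, 2.57304619e-03, 1.55489260e+02]), 'force': array([ 0.10198202, -0.61820525,  0.25293959]), 'wrist_torque': array([-0.03899043,  0.03136383, -0.00768938]), 'grasp_force': 0.0, 'grip_width': 0.08685163256504906}
```

View pics/top0.png

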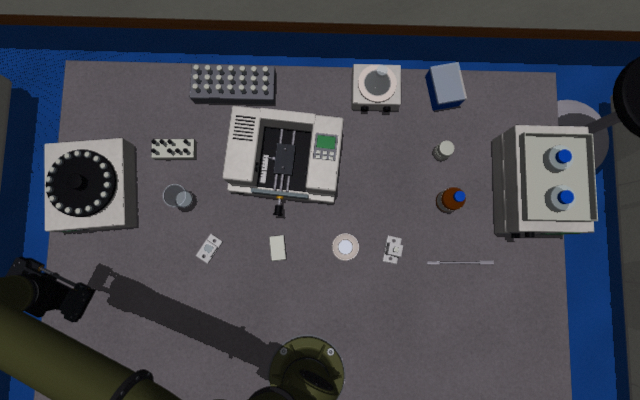

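View pics/side0.png

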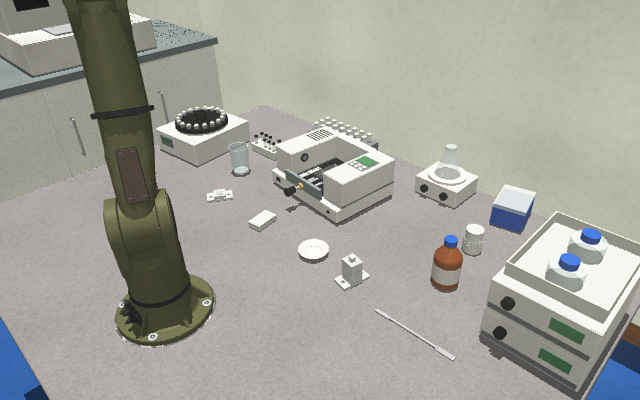

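```bash
cat > h.py <<'E'
from cell import env, viewer, boxes_of, masks_of
import cv2, numpy as np
from scipy.optimize import minimize
from scipy.spatial.transform import Rotation as R
CAL={c:viewer.get_calibration(c) for c in("side","top")}
def proj(c,P):
    k=CAL[c]; f=200/np.tan(np.radians(k["fov_y"]/2))
    p=(np.atleast_2d(P)-k["position"])@R.from_euler("xyz",k["orientation"],degrees=True).as_matrix()
    return np.c_[k["cx"]+f*p[:,0]/-p[:,2], k["cy"]-f*p[:,1]/-p[:,2]]
def ray(c,u,z):
    k=CAL[c]; f=200/np.tan(np.radians(k["fov_y"]/2))
    d=R.from_euler("xyz",k["orientation"],degrees=True).as_matrix()@[(u[0]-k["cx"])/f,-(u[1]-k["cy"])/f,-1]
    return k["position"]+d*(z-k["position"][2])/d[2]
def box(x0,x1,y0,y1,z0,z1): return np.array([[x,y,z] for x in(x0,x1) for y in(y0,y1) for z in(z0,z1)])/1000
PH=[box(-112,128,-163,163,0,50),box(-90,128,75,163,0,135),box(-90,128,-163,-75,0,135),box(-112,-100,-75,75,0,85),box(98,128,-75,75,0,135)]
CH=[box(-40,40,-22,22,0,8),box(-17,17,-20,20,0,64),box(-6,6,-6,6,64,76)]
def place(p,q): 
    c,s=np.cos(p[2]),np.sin(p[2]); z=p[3] if len(p)>3 else 0
    return q@np.array([[c,s,0],[-s,c,0],[0,0,1]])+[p[0],p[1],z]
S=4
def sil(c,boxes,p):
    m=np.zeros((400*S,640*S),np.uint8)
    for b in boxes:
        h=cv2.convexHull(((proj(c,place(p,b))+.5)*S*16).astype(np.float32)).astype(np.int32)
        cv2.fillConvexPoly(m,h-8,1,shift=4)
    return cv2.resize(m.astype(np.float32),(640,400),interpolation=cv2.INTER_AREA)
def fit(boxes,p0,masks,z=None):
    def cost(p): 
        q=p if z is None else [*p,z]
        return sum(np.abs(sil(c,boxes,q)-m).sum()/m.sum() for c,m in masks.items())
    r=minimize(cost,p0,method="Nelder-Mead",options=dict(initial_simplex=np.array(p0)+np.array([[0,0,0],[.01,0,0],[0,.01,0],[0,0,.08]]),xatol=1e-5,fatol=1e-5))
    return r.x,r.fun
def overlay(im,c,boxes,p,k,o,col):
    E=[(0,1),(0,2),(0,4),(1,3),(1,5),(2,3),(2,6),(3,7),(4,5),(4,6),(5,7),(6,7)]
    for b in boxes:
        u=((proj(c,place(p,b))-o+.5)*k*16).astype(int)
        for i,j in E: cv2.line(im,u[i],u[j],col,1,cv2.LINE_AA,shift=4)
E
python3 - <<'E'
from h import *
im={c:viewer.read_camera(c) for c in CAL}
for n,B in(("photometer",PH),("cell_holder",CH)):
    M={}
    for c in CAL:
        r=masks_of(c,n)[0]; M[c]=r["pixels"].astype(np.float32); print(n,c,r["conf"],M[c].sum())
    p0=ray("top",np.argwhere(M["top"]>0).mean(0)[::-1],.05)[:2]
    best=min((fit(B,[*p0,a],M) for a in (np.arange(-1.5,1.6,.5) if n=="cell_holder" else(-.3,0,.3))),key=lambda t:t[1])
    print(best)
    for c in CAL: print(c,fit(B,best[0],{c:M[c]}))
    np.save(n+".npy",best[0])
ph,ch=np.load("photometer.npy"),np.load("cell_holder.npy")
def crop(c,ctr,w,h,k,Bs):
    o=np.array([int(ctr[0]-w/2),int(ctr[1]-h/2)])
    a=cv2.resize(im[c][o[1]:o[1]+h,o[0]:o[0]+w,::-1],None,fx=k,fy=k,interpolation=cv2.INTER_CUBIC); a=np.ascontiguousarray(a)
    for B,p in Bs: overlay(a,c,B,p,k,o,(0,0,255))
    return a
rows=[np.hstack([crop(c,proj(c,[[*ph[:2],.07]])[0],130,100,3,[(PH,ph)]),crop(c,proj(c,[[*ch[:2],.03]])[0],65,50,6,[(CH,ch)])]) for c in CAL]
cv2.imwrite("pics/fit1.png",np.vstack(rows))
E
```

```text
photometer side 0.9 8022.0
photometer top 0.55 9893.0
(array([ 0.63731886,  0.0790505 , -0.09374139]), np.float64(0.08396978676319122))
side (array([ 0.64119695,  0.08567605, -0.10092587]), np.float64(0.03939167410135269))
top (array([ 0.63668733,  0.07879512, -0.08966499]), np.float64(0.034310877323150635))
cell_holder side 0.95 750.0
cell_holder top 0.91 393.0
(array([ 0.3728898 , -0.25577903,  2.92830187]), np.float64(0.2113524228334427))
side (array([ 0.37461804, -0.254262  ,  2.93555753]), np.float64(0.03308333456516266))
top (array([ 0.37022631, -0.25569595,  2.95047413]), np.float64(0.11211831867694855))
```

View pics/fit1.png

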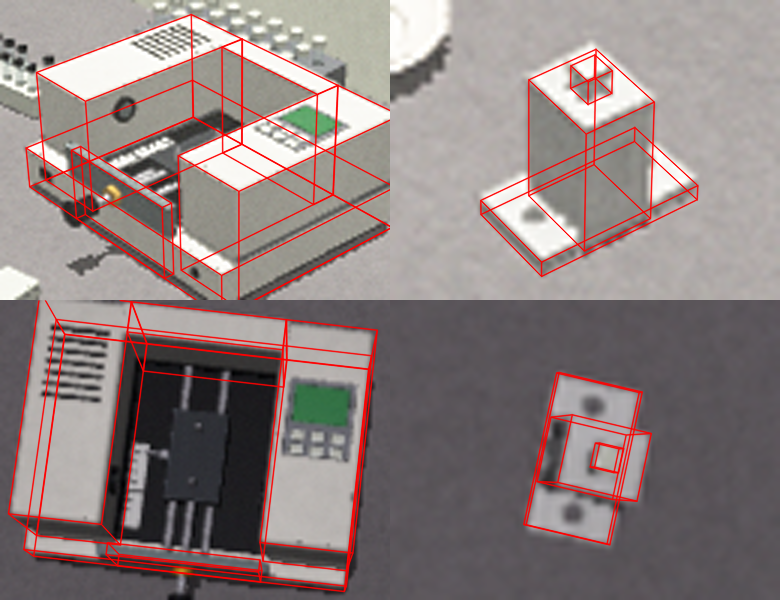

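```bash
cat >> h.py <<'E'
def plan(targets,start=None):
    """targets: (x,y,z,yaw deg) one call each, chained"""
    o=env.get_obs(); p=np.array(o["tool_pos"]); r=R.from_euler("xyz",o["tool_rot"],degrees=True)
    if start is not None: p=np.array(start[:3]); r=R.from_euler("xyz",[180,0,start[3]],degrees=True)
    for t in targets:
        r1=R.from_euler("xyz",[180,0,t[3]],degrees=True)
        print(t,np.round(np.r_[r.inv().apply(np.array(t[:3])-p)/.2,(r.inv()*r1).as_rotvec()/1.5],4).tolist())
        p=np.array(t[:3]); r=r1
E
python3 - <<'E'
from h import *
plan([(.43,.46,.223,140),(.54,.3,.223,120),(.56,.13,.223,100),(.53,-.05,.223,85),(.45,-.2,.2,78),(.3725,-.255,.12,78)])
E
```

```text
(0.43, 0.46, 0.223, 140) [-1.0019, -0.2654, -0.0021, 0.0001, 0.0, 0.1802]
(0.54, 0.3, 0.223, 120) [-0.9356, -0.2593, -0.0, 0.0, -0.0, 0.2327]
(0.56, 0.13, 0.223, 100) [-0.7861, -0.3384, -0.0, 0.0, -0.0, 0.2327]
(0.53, -0.05, 0.223, 85) [-0.8603, -0.304, -0.0, 0.0, -0.0, 0.1745]
(0.45, -0.2, 0.2, 78) [-0.782, -0.3331, 0.115, -0.0, -0.0, 0.0814]
(0.3725, -0.255, 0.12, 78) [-0.3496, -0.3219, 0.4, 0.0, 0.0, 0.0]
```

>>> {"op": "apply_moves", "data": {
  "moves": [
    [-1, -0.265, 0, 0, 0, 0.18, 1],
    [-1, -0.265, 0, 0, 0, 0.18, 1],
    [-1, -0.265, 0, 0, 0, 0.18, 1],
    [-1, -0.265, 0, 0, 0, 0.18, 1],
    [-1, -0.265, 0, 0, 0, 0.18, 1]
  ]
}}

```text
time_s: 1.6
tool_pos: [0.4372, 0.4532, 0.2229]
tool_rot: [180.0, 0.3, 139.3]
force: [-0.1, -0.7, 0.2]
grip_width: 0.0871
grasp_force: 0.0
```

>>> {"op": "apply_moves", "data": {
  "moves": [
    [-0.936, -0.26, 0, 0, 0, 0.233, 1],
    [-0.936, -0.26, 0, 0, 0, 0.233, 1],
    [-0.936, -0.26, 0, 0, 0, 0.233, 1],
    [-0.936, -0.26, 0, 0, 0, 0.233, 1],
    [-0.936, -0.26, 0, 0, 0, 0.233, 1]
  ]
}}

```text
time_s: 2.1
tool_pos: [0.5448, 0.2913, 0.223]
tool_rot: [179.9, 0.3, 119.3]
force: [0.4, -0.1, 0.4]
grip_width: 0.0867
grasp_force: 0.0
```

>>> {"op": "apply_moves", "data": {
  "moves": [
    [-0.786, -0.338, 0, 0, 0, 0.233, 1],
    [-0.786, -0.338, 0, 0, 0, 0.233, 1],
    [-0.786, -0.338, 0, 0, 0, 0.233, 1],
    [-0.786, -0.338, 0, 0, 0, 0.233, 1],
    [-0.786, -0.338, 0, 0, 0, 0.233, 1]
  ]
}}

```text
time_s: 2.6
tool_pos: [0.5605, 0.1255, 0.2231]
tool_rot: [180.0, 0.1, 99.6]
force: [0.2, -0.4, 0.5]
grip_width: 0.087
grasp_force: 0.0
```

>>> {"op": "apply_moves", "data": {
  "moves": [
    [-0.86, -0.304, 0, 0, 0, 0.175, 1],
    [-0.86, -0.304, 0, 0, 0, 0.175, 1],
    [-0.86, -0.304, 0, 0, 0, 0.175, 1],
    [-0.86, -0.304, 0, 0, 0, 0.175, 1],
    [-0.86, -0.304, 0, 0, 0, 0.175, 1]
  ]
}}

```text
time_s: 3.1
tool_pos: [0.5291, -0.0541, 0.2231]
tool_rot: [179.9, 0.1, 84.5]
force: [1.1, -0.5, -0.7]
grip_width: 0.087
grasp_force: 0.0
```

>>> {"op": "apply_moves", "data": {
  "moves": [
    [-0.782, -0.333, 0.115, 0, 0, 0.081, 1],
    [-0.782, -0.333, 0.115, 0, 0, 0.081, 1],
    [-0.782, -0.333, 0.115, 0, 0, 0.081, 1],
    [-0.782, -0.333, 0.115, 0, 0, 0.081, 1],
    [-0.782, -0.333, 0.115, 0, 0, 0.081, 1]
  ]
}}

```text
time_s: 3.6
tool_pos: [0.4486, -0.2009, 0.1995]
tool_rot: [180.0, -0.0, 77.8]
force: [0.3, -0.1, -0.5]
grip_width: 0.087
grasp_force: 0.0
```

>>> {"op": "apply_moves", "data": {
  "moves": [
    [-0.35, -0.322, 0.4, 0, 0, 0, 1],
    [-0.35, -0.322, 0.4, 0, 0, 0, 1],
    [-0.35, -0.322, 0.4, 0, 0, 0, 1],
    [-0.35, -0.322, 0.4, 0, 0, 0, 1],
    [-0.35, -0.322, 0.4, 0, 0, 0, 1]
  ]
}}

```text
time_s: 4.1
tool_pos: [0.374, -0.2528, 0.1201]
tool_rot: [179.9, -0.0, 78.1]
force: [0.2, 0.5, 0.0]
grip_width: 0.0871
grasp_force: 0.0
```

>>> {"op": "apply_moves", "data": {
  "moves": [
    [0, 0, 0.25, 0, 0, 0, 1],
    [0, 0, 0.49, 0, 0, 0, 1],
    [0, 0, 0.49, 0, 0, 0, 1],
    [0, 0, 0.49, 0, 0, 0, 1],
    [0, 0, 0.49, 0, 0, 0, 0.3],
    [0, 0, 0.49, 0, 0, 0, 0.3],
    [0, 0, 0.49, 0, 0, 0, 0.3],
    [0, 0, 0.49, 0, 0, 0, 0.3],
    [0, 0, 0.49, 0, 0, 0, 0.3],
    [0, 0, 0.49, 0, 0, 0, 0.3],
    [0, 0, 0.49, 0, 0, 0, 0.3],
    [0, 0, 0.49, 0, 0, 0, 0.3]
  ],
  "grip_force": 10
}}

```text
time_s: 5.3
tool_pos: [0.3724, -0.2549, 0.0217]
tool_rot: [179.9, 0.0, 78.0]
force: [1.7, -1.1, 0.3]
grip_width: 0.0342
grasp_force: 10.0
```

>>> {"op": "apply_moves", "data": {
  "moves": [
    [0, 0, 0, 0, 0, 0, 1],
    [0, 0, 0, 0, 0, 0, 1],
    [0, 0, 0, 0, 0, 0, 1],
    [0, 0, 0, 0, 0, 0, 1],
    [0, 0, 0, 0, 0, 0, 1],
    [0, 0, 0, 0, 0, 0.5, 1],
    [0, 0, 0, 0, 0, 0.5, 1],
    [0, 0, 0, 0, 0, 0.5, 1],
    [0, 0, 0, 0, 0, 0.5, 1],
    [0, 0, 0, 0, 0, 0.5, 1]
  ]
}}

```text
time_s: 6.3
tool_pos: [0.3719, -0.2547, 0.0215]
tool_rot: [-180.0, -0.0, 34.6]
force: [-0.5, 0.2, 0.3]
grip_width: 0.0867
grasp_force: 0.0
```

>>> {"op": "apply_moves", "data": {
  "moves": [
    [0, 0, 0, 0, 0, 0.547, 1],
    [0, 0, 0, 0, 0, 0.547, 1],
    [0, 0, 0, 0, 0, 0.547, 1],
    [0, 0, 0, 0, 0, 0.547, 1],
    [0, 0, 0, 0, 0, 0.547, 1],
    [0, 0, 0, 0, 0, 0.547, 1],
    [0, 0, 0, 0, 0, 0.547, 1],
    [0, 0, 0, 0, 0, 0.547, 0.3],
    [0, 0, 0, 0, 0, 0.547, 0.3],
    [0, 0, 0, 0, 0, 0.547, 0.3],
    [0, 0, 0, 0, 0, 0.547, 0.3],
    [0, 0, 0, 0, 0, 0.547, 0.3],
    [0, 0, 0, 0, 0, 0.547, 0.3],
    [0, 0, 0, 0, 0, 0.547, 0.3]
  ],
  "grip_force": 20
}}

```text
time_s: 7.7
tool_pos: [0.3719, -0.2546, 0.0215]
tool_rot: [-180.0, 0.0, -12.0]
force: [-0.1, 1.2, -0.1]
grip_width: 0.0403
grasp_force: 20.0
```

Run:
```python
from h import *
o=env.get_obs(); print(o["tool_pos"],o["tool_rot"],o["qpos"],o["time_s"])
plan([(.3724,-.255,.21,-12),(.46,-.12,.21,-8),(.52,0,.21,-6),(.62,.08,.21,-5.4)])
```

```text
[ 0.37192282 -0.25462613  0.02154072] [-1.79987063e+02  1.15113763e-04 -1.20142850e+01] [-19.70539373   8.63551683  54.03727016 124.27288197  -9.01429705
  50.98428492 -62.28966797] 7.7
(0.3724, -0.255, 0.21, -12) [0.0027, 0.0011, -0.9423, -0.0002, 0.0, -0.0002]
(0.46, -0.12, 0.21, -8) [0.2881, -0.7513, -0.0, 0.0, 0.0, -0.0465]
(0.52, 0, 0.21, -6) [0.2136, -0.6359, -0.0, -0.0, 0.0, -0.0233]
(0.62, 0.08, 0.21, -5.4) [0.4554, -0.4501, -0.0, 0.0, 0.0, -0.007]
```

>>> {"op": "apply_moves", "data": {
  "moves": [
    [0, 0, -0.2, 0, 0, 0, 0.3],
    [0, 0, -0.4, 0, 0, 0, 0.3],
    [0, 0, -0.6, 0, 0, 0, 0.3],
    [0, 0, -0.8, 0, 0, 0, 0.3],
    [0, 0, -0.94, 0, 0, 0, 0.3],
    [0, 0, -0.94, 0, 0, 0, 0.3]
  ],
  "grip_force": 25
}}

```text
time_s: 8.3
tool_pos: [0.374, -0.2556, 0.2128]
tool_rot: [-180.0, -0.4, -12.0]
force: [0.3, -0.8, -3.3]
grip_width: 0.0399
grasp_force: 25.0
```

>>> {"op": "apply_moves", "data": {
  "moves": [
    [0.072, -0.19, 0, 0, 0, -0.012, 0.3],
    [0.144, -0.38, 0, 0, 0, -0.024, 0.3],
    [0.216, -0.57, 0, 0, 0, -0.035, 0.3],
    [0.288, -0.75, 0, 0, 0, -0.046, 0.3],
    [0.288, -0.75, 0, 0, 0, -0.046, 0.3]
  ]
}}

```text
time_s: 8.8
tool_pos: [0.4607, -0.1139, 0.2071]
tool_rot: [-180.0, 0.2, -7.5]
force: [-0.2, 0.7, -4.2]
grip_width: 0.04
grasp_force: 25.0
```

>>> {"op": "apply_moves", "data": {
  "moves": [
    [0.07, -0.21, 0, 0, 0, -0.008, 0.3],
    [0.14, -0.42, 0, 0, 0, -0.016, 0.3],
    [0.214, -0.636, 0, 0, 0, -0.023, 0.3],
    [0.214, -0.636, 0, 0, 0, -0.023, 0.3]
  ]
}}

```text
time_s: 9.2
tool_pos: [0.5203, 0.0075, 0.2069]
tool_rot: [-180.0, 0.2, -5.5]
force: [-0.1, -0.0, -3.6]
grip_width: 0.0397
grasp_force: 25.0
```

>>> {"op": "apply_moves", "data": {
  "moves": [
    [0.12, -0.12, 0, 0, 0, -0.002, 0.3],
    [0.23, -0.23, 0, 0, 0, -0.004, 0.3],
    [0.34, -0.34, 0, 0, 0, -0.006, 0.3],
    [0.455, -0.45, 0, 0, 0, -0.007, 0.3],
    [0.455, -0.45, 0, 0, 0, -0.007, 0.3],
    [0.455, -0.45, 0, 0, 0, -0.007, 0.3],
    [0.455, -0.45, 0, 0, 0, -0.007, 0.3]
  ]
}}

```text
time_s: 9.9
tool_pos: [0.6186, 0.078, 0.2082]
tool_rot: [179.9, 0.1, -5.6]
force: [-0.3, -0.7, -2.7]
grip_width: 0.04
grasp_force: 25.0
```

```bash
cat > look.py <<'E'
from h import *
import sys
name=sys.argv[1]
ph=np.load("photometer.npy")
o=env.get_obs(); print(o["tool_pos"],o["tool_rot"],o["grip_width"],o["time_s"])
t=o["tool_pos"]; yaw=np.radians(o["tool_rot"][2])
hp=np.array([t[0]+.0005*np.cos(yaw),t[1]+.0005*np.sin(yaw),yaw,t[2]-.0215])
im={c:viewer.read_camera(c) for c in CAL}
rows=[]
for c in CAL:
    ctr=proj(c,[[*ph[:2],.1]])[0]; w,h,k=100,75,4
    q=(ctr-[w/2,h/2]).astype(int)
    a=np.ascontiguousarray(cv2.resize(im[c][q[1]:q[1]+h,q[0]:q[0]+w,::-1],None,fx=k,fy=k,interpolation=cv2.INTER_CUBIC)); b=a.copy()
    overlay(b,c,CH,hp,k,q,(0,0,255))
    r=masks_of(c,"cell_holder")
    print(c,[(x["conf"],x["pixels"].sum(),np.round(x["location"],1)) for x in r[:2]])
    rows.append(np.hstack([a,b]))
    np.save(f"{name}_{c}.npy",im[c]); print(c,"origin",q)
cv2.imwrite(f"pics/{name}.png",np.vstack(rows))
E
python3 look.py above
```

```text
[0.61864226 0.07802054 0.20821417] [ 1.79899772e+02  1.30279727e-01 -5.58318041e+00] 0.03996346800321106 9.9
side [(0.8, np.int64(375), array([317.6, 133.2])), (0.41, np.int64(7497), array([336.5, 174.4]))]
side origin [278 125]
top []
top origin [233 118]
```

View pics/above.png

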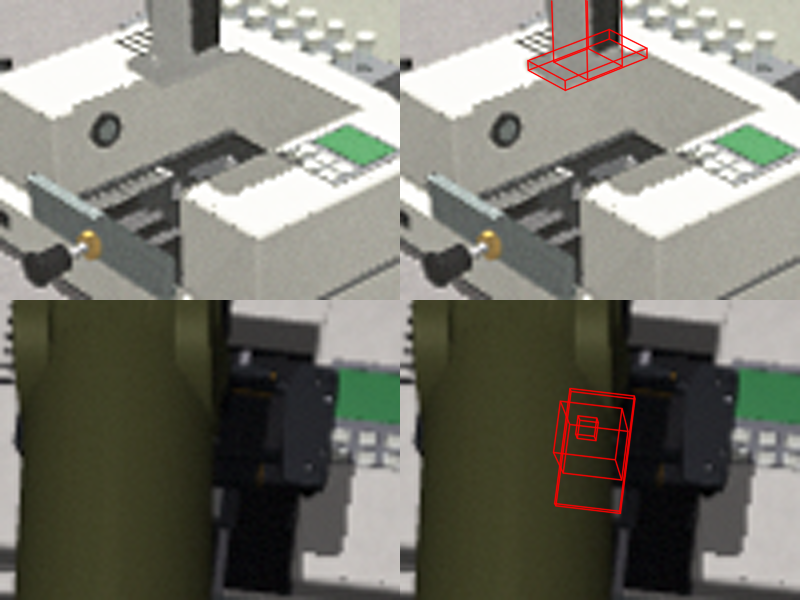

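Run:
```python
from h import *
o=env.get_obs();print(o["tool_pos"],o["qpos"])
plan([(.639,.082,.2095,-5.4)])
```

```text
[0.61930591 0.07893667 0.20975795] [-37.80199725  17.33979335  34.78974686  89.27685071 -10.09722243
  76.53339946 -97.42959361]
(0.639, 0.082, 0.2095, -5.4) [0.0965, -0.0248, 0.0013, -0.0003, -0.0001, -0.0018]
```

>>> {"op": "apply_moves", "data": {
  "moves": [
    [0.05, -0.013, 0, 0, 0, 0, 0.3],
    [0.097, -0.025, 0, 0, 0, 0, 0.3],
    [0.097, -0.025, 0.15, 0, 0, 0, 0.3],
    [0.097, -0.025, 0.3, 0, 0, 0, 0.3],
    [0.097, -0.025, 0.44, 0, 0, 0, 0.3],
    [0.097, -0.025, 0.44, 0, 0, 0, 0.3],
    [0.097, -0.025, 0.44, 0, 0, 0, 0.3],
    [0.097, -0.025, 0.44, 0, 0, 0, 0.3]
  ]
}}

```text
time_s: 10.9
tool_pos: [0.6413, 0.083, 0.1237]
tool_rot: [-180.0, -0.2, -5.5]
force: [0.3, 0.6, -2.1]
grip_width: 0.0396
grasp_force: 25.0
```

```bash
sed -i 's/w,h,k=100,75,4/w,h,k=(50,37,8) if c=="side" else (50,37,8)/; s/\.1\]\]/.08]]/' look.py; python3 look.py low
```

```text
[0.64130794 0.08299893 0.12367085] [-179.95326915   -0.19958107   -5.48208983] 0.03960243590827481 10.9
side [(0.77, np.int64(365), array([323.3, 155.4])), (0.47, np.int64(197), array([312.4, 178.8]))]
side origin [303 150]
top [(0.56, np.int64(31), array([281.7, 167.1]))]
top origin [258 138]
```

View pics/low.png

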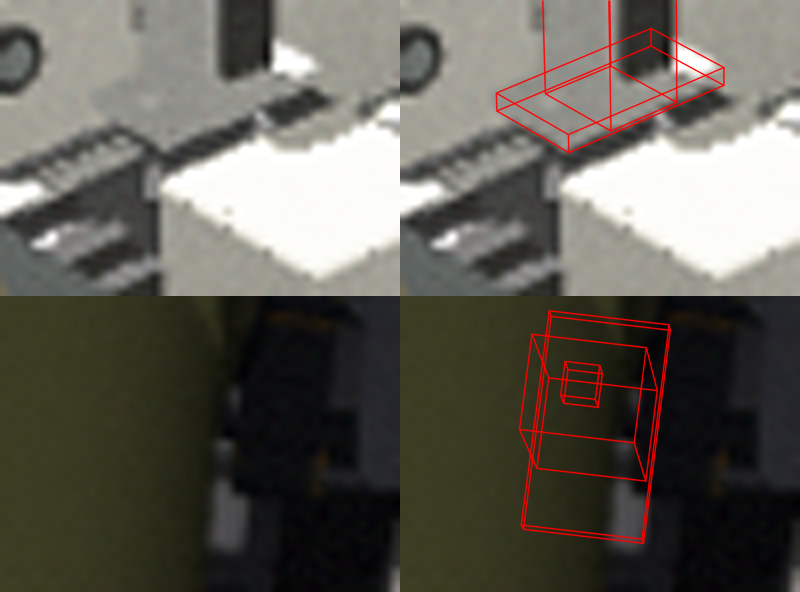

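```bash
cat > look2.py <<'E'
from h import *
import sys
name=sys.argv[1]
F={"side":np.array([.64120,.08568,-.10093]),"top":np.array([.63669,.07880,-.08966])}
SEAT=[box(-46,46,-28,28,70,70),box(24,32,-4,4,70,85),box(-32,-24,-4,4,70,85)]
for i in range(3): im={c:viewer.read_camera(c) for c in CAL}
o=env.get_obs(); t=o["tool_pos"]; yaw=np.radians(o["tool_rot"][2]); print(t,o["tool_rot"],o["force"],o["time_s"])
hp=np.array([t[0]+.0005*np.cos(yaw),t[1]+.0005*np.sin(yaw),yaw,t[2]-.0215]); print(hp)
rows=[]
for c,(w,h,k) in {"side":(40,30,10),"top":(40,30,10)}.items():
    q=(proj(c,[[*hp[:2],.09]])[0]-[w/2,h/2]).astype(int)
    def crop(I,B,p):
        a=cv2.resize(I[q[1]:q[1]+h,q[0]:q[0]+w],None,fx=k,fy=k,interpolation=cv2.INTER_CUBIC).astype(float)
        a=np.clip(255*((a-a.min())/(a.max()-a.min()))**.6,0,255).astype(np.uint8)
        overlay(a,c,B,p,k,q,(0,0,255)); return a
    rows.append(np.hstack([crop(im[c][:,:,::-1],CH[:1],hp),crop(cv2.imread(f"pics/{c}0.png"),SEAT,F[c])]))
cv2.imwrite(f"pics/{name}.png",np.vstack(rows))
E
python3 look2.py low2
```

```text
[0.63954291 0.08298643 0.12173779] [-1.79989031e+02 -1.37162762e-02 -5.48041498e+00] [ 0.17200179 -0.18567842 -4.49919654] 11.4
[ 0.64004063  0.08293867 -0.09565129  0.10023779]
```

View pics/low2.png

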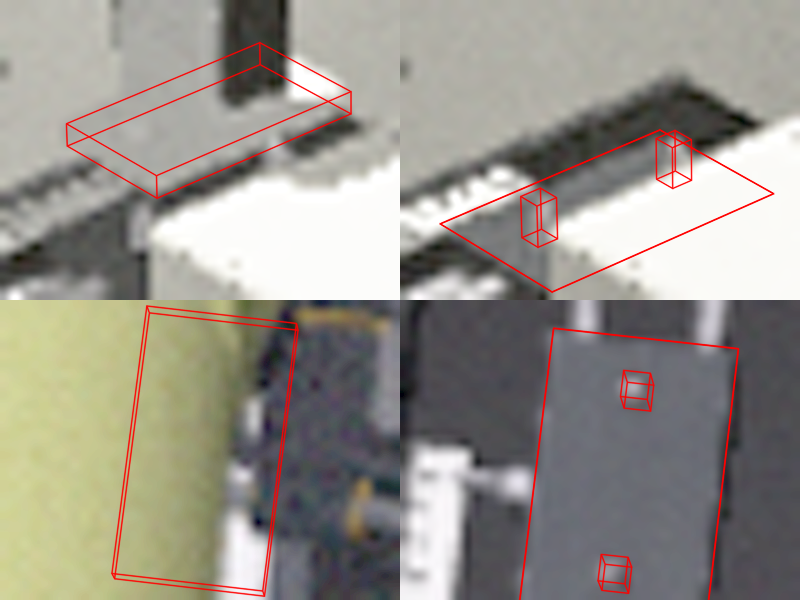

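```bash
cat > edge.py <<'E'
from h import *
def P(*a): return np.array(a,float)/1000
def rect(x0,x1,y0,y1,z,s="abcd"):
    c=[(x0,y0,z),(x1,y0,z),(x1,y1,z),(x0,y1,z)]
    return [P(c[i],c[(i+1)%4]) for i in range(4)]
def score(G,c,segs,p):
    tot=0;n=0
    for s in segs:
        u=proj(c,place(p,s)); L=np.linalg.norm(u[1]-u[0]); d=(u[1]-u[0])/L; nn=np.array([-d[1],d[0]])
        t=np.linspace(.05,.95,max(8,int(2*L)))[:,None]; q=(u[0]+t*(u[1]-u[0])).astype(np.float32)
        gx=cv2.remap(G[0],q[:,0],q[:,1],cv2.INTER_LINEAR).ravel(); gy=cv2.remap(G[1],q[:,0],q[:,1],cv2.INTER_LINEAR).ravel()
        v=np.minimum(np.abs(gx*nn[0]+gy*nn[1]),60); tot+=v.sum(); n+=len(v)
    return tot/n
def efit(I,c,segs,p0,z=None,yaw=True,rng=.01):
    g=cv2.GaussianBlur(cv2.cvtColor(I,cv2.COLOR_RGB2GRAY).astype(np.float32),(0,0),.8)
    G=(cv2.Sobel(g,cv2.CV_32F,1,0)/4,cv2.Sobel(g,cv2.CV_32F,0,1)/4)
    f=lambda p:-score(G,c,segs,[p[0],p[1],p[2] if yaw else p0[2],z or 0])
    best=None
    for dx in np.arange(-rng,rng+.001,.0025):
        for dy in np.arange(-rng,rng+.001,.0025):
            for dw in ((-.02,0,.02) if yaw else (0,)):
                p=np.array([p0[0]+dx,p0[1]+dy,p0[2]+dw]); v=f(p)
                if best is None or v<best[1]: best=(p,v)
    r=minimize(f,best[0],method="Nelder-Mead",options=dict(initial_simplex=best[0]+np.array([[0,0,0],[.002,0,0],[0,.002,0],[0,0,.01]]),xatol=1e-5,fatol=1e-4))
    return r.x.round(4),round(-r.fun,2),round(-f(p0),2)
E
python3 - <<'E'
from edge import *
side0,top0=[cv2.imread(f"pics/{c}0.png")[:,:,::-1].copy() for c in("side","top")]
p0=np.array([.6385,.081,-.094])
S=rect(-90,128,75,163,135)+rect(-90,128,-163,-75,135)+rect(-112,-100,-75,75,85)+[P((-112,-163,50),(-112,163,50)),P((-112,-163,0),(-112,163,0)),P((-90,-75,50),(-90,-75,135)),P((-90,-163,50),(-90,-163,135)),P((-90,-163,50),(-90,-75,50))]
T=rect(-90,128,75,163,135)+rect(-90,128,-163,-75,135)+rect(-46,46,-28,28,70)+[P((-112,-163,50),(-112,163,50)),P((98,-75,135),(98,75,135))]
print("side ph",efit(side0,"side",S,p0)); print("top ph",efit(top0,"top",T,p0)); print("top seat",efit(top0,"top",rect(-46,46,-28,28,70),p0,rng=.006))
for c in CAL: I=viewer.read_camera(c); np.save(f"now_{c}.npy",I)
o=env.get_obs(); t=o["tool_pos"]; w=np.radians(o["tool_rot"][2]); h0=np.array([t[0]+.0005,t[1],w]); print("holder true",h0,t[2])
I=np.load("now_side.npy")
segs=[P((-40,-22,0),(40,-22,0)),P((-40,-22,0),(-40,22,0)),P((-40,22,8),(-40,22,0)),P((-40,22,8),(-20,22,8)),P((22,-22,8),(40,-22,8))]
print("side holder",efit(I,"side",segs,h0,z=t[2]-.0215,yaw=False,rng=.0075))
print("side holder A",efit(I,"side",segs[:2],h0,z=t[2]-.0215,yaw=False,rng=.0075))
I=np.load("now_top.npy")
print("top holder",efit(I,"top",[P((-40,-22,0),(-24,-22,0)),P((-40,-22,0),(-40,-10,0))],h0,z=t[2]-.0215,yaw=False,rng=.005))
E
```

```text
side ph (array([ 0.6368,  0.0785, -0.0816]), np.float64(47.46), np.float64(45.89))
top ph (array([ 0.6362,  0.08  , -0.0972]), np.float64(44.34), np.float64(42.83))
top seat (array([ 0.6334,  0.0808, -0.0888]), np.float64(15.19), np.float64(13.4))
holder true [ 0.63998348  0.08298518 -0.09563586] 0.12158938255181827
side holder (array([ 0.634 ,  0.073 , -0.0944]), np.float64(38.77), np.float64(30.1))
side holder A (array([ 0.6367,  0.0683, -0.0792]), np.float64(48.38), np.float64(31.91))
top holder (array([ 0.6369,  0.0834, -0.0931]), np.float64(30.92), np.float64(27.7))
```

Run:
```python
from h import *
plan([(.6388-.0005,.0795,.1085,-5.3),(.6383,.0795,.1035,-5.3)])
```

```text
(0.6383000000000001, 0.0795, 0.1085, -5.3) [-0.0042, 0.0179, 0.0654, -0.0001, -0.0, -0.0021]
(0.6383, 0.0795, 0.1035, -5.3) [-0.0, 0.0, 0.025, 0.0, 0.0, 0.0]
```

>>> {"op": "apply_moves", "data": {
  "moves": [
    [-0.004, 0.018, 0, 0, 0, -0.002, 0.3],
    [-0.004, 0.018, 0.03, 0, 0, -0.002, 0.3],
    [-0.004, 0.018, 0.065, 0, 0, -0.002, 0.3],
    [-0.004, 0.018, 0.065, 0, 0, -0.002, 0.3],
    [-0.004, 0.018, 0.065, 0, 0, -0.002, 0.3],
    [-0.004, 0.018, 0.065, 0, 0, -0.002, 0.3]
  ]
}}

```text
time_s: 12.1
tool_pos: [0.6385, 0.0795, 0.1086]
tool_rot: [-180.0, -0.0, -5.3]
force: [0.3, -0.0, -3.5]
grip_width: 0.0397
grasp_force: 25.0
```

>>> {"op": "apply_moves", "data": {
  "moves": [
    [0, 0, 0.01, 0, 0, 0, 0.3],
    [0, 0, 0.018, 0, 0, 0, 0.3],
    [0, 0, 0.025, 0, 0, 0, 0.3],
    [0, 0, 0.025, 0, 0, 0, 0.3],
    [0, 0, 0.025, 0, 0, 0, 0.3],
    [0, 0, 0.025, 0, 0, 0, 0.3]
  ]
}}

```text
time_s: 12.7
tool_pos: [0.6384, 0.0794, 0.1036]
tool_rot: [-180.0, -0.0, -5.3]
force: [-0.4, -0.2, -3.0]
grip_width: 0.0398
grasp_force: 25.0
```

>>> {"op": "apply_moves", "data": {
  "moves": [
    [0, 0, 0.01, 0, 0, 0, 0.3],
    [0, 0, 0.015, 0, 0, 0, 0.3],
    [0, 0, 0.015, 0, 0, 0, 0.3],
    [0, 0, 0.015, 0, 0, 0, 0.3]
  ]
}}

```text
time_s: 13.1
tool_pos: [0.6384, 0.0794, 0.1005]
tool_rot: [-180.0, 0.0, -5.3]
force: [-0.5, 0.5, -2.7]
grip_width: 0.04
grasp_force: 25.0
```

Run:
```python
from h import *
o=env.get_obs(); print(o["tool_pos"],o["force"],o["wrist_torque"],o["tool_rot"])
```

```text
[0.63835721 0.07943399 0.10052121] [-0.46130913  0.52049905 -2.74846242] [-0.01814219  0.19816134  0.01821488] [-1.79998298e+02  8.25155466e-04 -5.30952148e+00]
```

>>> {"op": "apply_moves", "data": {
  "moves": [
    [0, 0, 0.01, 0, 0, 0, 0.3],
    [0, 0, 0.015, 0, 0, 0, 0.3],
    [0, 0, 0.015, 0, 0, 0, 0.3],
    [0, 0, 0.015, 0, 0, 0, 0.3]
  ]
}}

```text
time_s: 13.5
tool_pos: [0.6383, 0.0794, 0.0975]
tool_rot: [-180.0, 0.0, -5.3]
force: [0.2, 0.4, -3.0]
grip_width: 0.0396
grasp_force: 25.0
```

>>> {"op": "apply_moves", "data": {
  "moves": [
    [0, 0, 0.01, 0, 0, 0, 0.3],
    [0, 0, 0.015, 0, 0, 0, 0.3],
    [0, 0, 0.015, 0, 0, 0, 0.3],
    [0, 0, 0.015, 0, 0, 0, 0.3]
  ]
}}

```text
time_s: 13.9
tool_pos: [0.6383, 0.0794, 0.0945]
tool_rot: [180.0, 0.0, -5.3]
force: [-0.0, 0.7, -3.7]
grip_width: 0.0395
grasp_force: 25.0
```

>>> {"op": "apply_moves", "data": {
  "moves": [
    [0, 0, 0.008, 0, 0, 0, 0.3],
    [0, 0, 0.013, 0, 0, 0, 0.3],
    [0, 0, 0.013, 0, 0, 0, 0.3],
    [0, 0, 0.013, 0, 0, 0, 0.3]
  ]
}}

```text
time_s: 14.3
tool_pos: [0.6384, 0.0794, 0.0919]
tool_rot: [-180.0, 0.0, -5.3]
force: [-0.6, -0.2, -3.4]
grip_width: 0.0397
grasp_force: 25.0
```

>>> {"op": "apply_moves", "data": {
  "moves": [
    [0, 0, 0.003, 0, 0, 0, 0.3],
    [0, 0, 0.003, 0, 0, 0, 0.3],
    [0, 0, 0.003, 0, 0, 0, 0.3]
  ]
}}

```text
time_s: 14.6
tool_pos: [0.6385, 0.0794, 0.0916]
tool_rot: [-180.0, -0.0, -5.3]
force: [-0.7, -0.1, -1.2]
grip_width: 0.0398
grasp_force: 25.0
```

>>> {"op": "apply_moves", "data": {
  "moves": [
    [0, 0, 0, 0, 0, 0, 0.8],
    [0, 0, 0, 0, 0, 0, 0.8],
    [0, 0, 0, 0, 0, 0, 0.8],
    [0, 0, 0, 0, 0, 0, 0.8],
    [0, 0, 0, 0, 0, 0, 0.8],
    [0, 0, 0, 0, 0, 0, 0.8],
    [0, 0, 0, 0, 0, 0, 0.8],
    [0, 0, 0, 0, 0, 0, 0.8]
  ]
}}

```text
time_s: 15.4
tool_pos: [0.6384, 0.0794, 0.0914]
tool_rot: [-180.0, -0.0, -5.3]
force: [0.4, -0.2, 0.4]
grip_width: 0.0694
grasp_force: 0.0
```

>>> {"op": "apply_moves", "data": {
  "moves": [
    [0, 0, -0.15, 0, 0, 0, 0.8],
    [0, 0, -0.3, 0, 0, 0, 0.8],
    [0, 0, -0.45, 0, 0, 0, 0.8],
    [0, 0, -0.6, 0, 0, 0, 0.8],
    [0, 0, -0.75, 0, 0, 0, 0.8],
    [0, 0, -0.75, 0, 0, 0, 0.8]
  ]
}}

```text
time_s: 16.0
tool_pos: [0.6409, 0.0793, 0.2465]
tool_rot: [-179.9, -0.5, -5.3]
force: [0.7, -1.0, 0.9]
grip_width: 0.0692
grasp_force: 0.0
```

Run:
```python
from edge import *
o=env.get_obs(); print(o["tool_pos"],o["tool_rot"],o["time_s"])
ph=np.array([.6389,.0795,np.radians(-5.3)])
k=place(ph,np.array([[-.152,0,.062]]))[0]; print("knob",k)
pa=place(ph,np.array([[-.23,0,.062]]))[0]
plan([(pa[0]+.03,pa[1],.24,-5.3),(k[0],k[1],.12,-5.3),(k[0],k[1],.043,-5.3)],start=[*o["tool_pos"],o["tool_rot"][2]])
rows=[]
for c in("side","top"):
    I=viewer.read_camera(c); w,h,kk=50,37,8
    for P0 in (place(ph,np.array([[0,0,.09]]))[0],k):
        q=(proj(c,[P0])[0]-[w/2,h/2]).astype(int)
        a=np.ascontiguousarray(cv2.resize(I[q[1]:q[1]+h,q[0]:q[0]+w,::-1],None,fx=kk,fy=kk,interpolation=cv2.INTER_CUBIC))
        overlay(a,c,[b+[0,0,0] for b in CH]if P0 is not k else [box(-164,-140,-11,11,51,73)],[*ph,.07 if P0 is not k else 0],kk,q,(0,0,255)); rows.append(a)
    print(c,[(b["conf"],np.round(b["location"],1),proj(c,[k])) for b in boxes_of(c,"knob")[:1]])
cv2.imwrite("pics/seat.png",np.vstack([np.hstack(rows[:2]),np.hstack(rows[2:])]))
```

```text
[0.64087628 0.07929719 0.24654662] [-179.8519777    -0.46275587   -5.32065197] 16.0
knob [0.48754985 0.09354033 0.062     ]
(np.float64(0.4398833194175461), np.float64(0.10074523511270916), 0.24, -5.3) [-1.0106, -0.0136, 0.0327, 0.0, 0.0, -0.0002]
(np.float64(0.4875498458759435), np.float64(0.09354032929187736), 0.12, -5.3) [0.2406, 0.0139, 0.6, 0.0, 0.0, 0.0]
(np.float64(0.4875498458759435), np.float64(0.09354032929187736), 0.043, -5.3) [-0.0, -0.0, 0.385, 0.0, 0.0, 0.0]
side [(0.69, array([293.1, 186.5]), array([[290.95822267, 190.52449069]]))]
top [(0.59, array([291.7, 161.2]), array([[278.02820254, 207.84671072]]))]
```

View pics/seat.png

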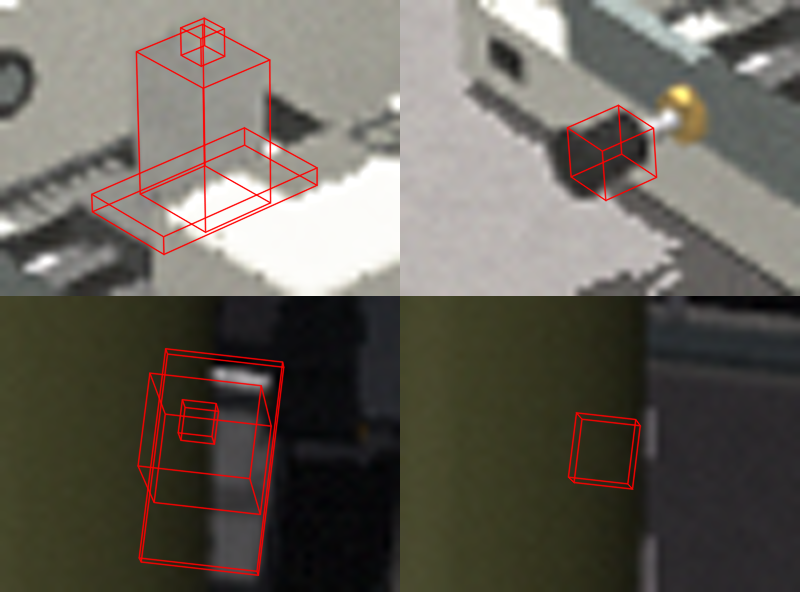

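>>> {"op": "apply_moves", "data": {
  "moves": [
    [-0.2, 0, 0, 0, 0, 0, 0.8],
    [-0.4, 0, 0, 0, 0, 0, 0.8],
    [-0.6, 0, 0, 0, 0, 0, 0.8],
    [-0.738, 0, 0, 0, 0, 0, 0.8],
    [-0.738, 0, 0.2, 0, 0, 0, 0.8],
    [-0.738, 0, 0.4, 0, 0, 0, 0.8],
    [-0.738, 0, 0.5, 0, 0, 0, 0.8],
    [-0.738, 0, 0.5, 0, 0, 0, 0.8],
    [-0.738, 0, 0.5, 0, 0, 0, 0.8]
  ]
}}

```text
time_s: 17.1
tool_pos: [0.4911, 0.093, 0.1411]
tool_rot: [180.0, 0.1, -5.3]
force: [0.0, -0.2, 0.2]
grip_width: 0.0696
grasp_force: 0.0
```

Run:
```python
from h import *
o=env.get_obs(); print(o["tool_pos"],o["tool_rot"],o["time_s"])
k=place([.6389,.0795,np.radians(-5.3)],np.array([[-.148,0,0]]))[0]
plan([(k[0],k[1],.043,-5.3)])
```

```text
[0.49110185 0.09295327 0.14113062] [ 1.79950693e+02  5.60703612e-02 -5.31300629e+00] 17.1
(np.float64(0.4915327446686819), np.float64(0.09317084694209112), 0.043, -5.3) [0.0025, -0.0017, 0.4906, 0.0006, 0.0007, -0.0002]
```

>>> {"op": "apply_moves", "data": {
  "moves": [
    [0, 0, 0.15, 0, 0, 0, 0.8],
    [0, 0, 0.3, 0, 0, 0, 0.8],
    [0, 0, 0.4, 0, 0, 0, 0.8],
    [0, 0, 0.49, 0, 0, 0, 0.8],
    [0, 0, 0.49, 0, 0, 0, 0.8],
    [0, 0, 0.49, 0, 0, 0, 0.8],
    [0, 0, 0.49, 0, 0, 0, 0.1],
    [0, 0, 0.49, 0, 0, 0, 0.1],
    [0, 0, 0.49, 0, 0, 0, 0.1],
    [0, 0, 0.49, 0, 0, 0, 0.1],
    [0, 0, 0.49, 0, 0, 0, 0.1],
    [0, 0, 0.49, 0, 0, 0, 0.1],
    [0, 0, 0.49, 0, 0, 0, 0.1],
    [0, 0, 0.49, 0, 0, 0, 0.1]
  ],
  "grip_force": 30
}}

```text
time_s: 18.5
tool_pos: [0.4914, 0.0934, 0.0433]
tool_rot: [-180.0, 0.0, -5.3]
force: [0.6, 1.4, 0.0]
grip_width: 0.0211
grasp_force: 30.0
```

>>> {"op": "apply_moves", "data": {
  "moves": [
    [0, 0, 0, 0, 0, 0, 0.1],
    [-0.01, 0, 0, 0, 0, 0, 0.1],
    [-0.025, 0, 0, 0, 0, 0, 0.1],
    [-0.04, 0, 0, 0, 0, 0, 0.1],
    [-0.06, 0, 0, 0, 0, 0, 0.1],
    [-0.08, 0, 0, 0, 0, 0, 0.1],
    [-0.1, 0, 0, 0, 0, 0, 0.1],
    [-0.12, 0, 0, 0, 0, 0, 0.1],
    [-0.14, 0, 0, 0, 0, 0, 0.1],
    [-0.16, 0, 0, 0, 0, 0, 0.1],
    [-0.175, 0, 0, 0, 0, 0, 0.1],
    [-0.19, 0, 0, 0, 0, 0, 0.1],
    [-0.2, 0, 0, 0, 0, 0, 0.1],
    [-0.2, 0, 0, 0, 0, 0, 0.1],
    [-0.2, 0, 0, 0, 0, 0, 0.1],
    [-0.2, 0, 0, 0, 0, 0, 0.1],
    [-0.2, 0, 0, 0, 0, 0, 0.1]
  ],
  "grip_force": 40
}}

```text
time_s: 20.2
tool_pos: [0.4538, 0.0969, 0.0435]
tool_rot: [-180.0, -0.3, -5.3]
force: [7.9, 0.7, -8.9]
grip_width: 0.0213
grasp_force: 39.9
```

Run:
```python
from edge import *
o=env.get_obs(); print(o["tool_pos"],o["tool_rot"],o["force"],o["grip_width"],o["time_s"])
ph=np.array([.6389,.0795,np.radians(-5.3)]); hs=place(ph,np.array([[-.04,0,0]]))[0]
d=np.array([np.cos(ph[2]),np.sin(ph[2])]); print("drawn (tcp) mm",1000*((np.array([.4914,.0934])-o["tool_pos"][:2])@d))
rows=[]
SC=[box(-40.1,-39.9,45,65,50,50)]
for c in("side","top"):
    I=viewer.read_camera(c); w,h,kk=50,37,8
    for i in (0,1):
        P0=place(ph,np.array([[-.03,0,.09] if i==0 else [-.04,.055,.05]]))[0]
        q=(proj(c,[P0])[0]-[w/2,h/2]).astype(int)
        a=np.ascontiguousarray(cv2.resize(I[q[1]:q[1]+h,q[0]:q[0]+w,::-1],None,fx=kk,fy=kk,interpolation=cv2.INTER_CUBIC))
        if i==0: overlay(a,c,CH,[hs[0],hs[1],ph[2],.07],kk,q,(0,0,255))
        rows.append(a)
cv2.imwrite("pics/drawn.png",np.vstack([np.hstack(rows[:2]),np.hstack(rows[2:])]))
```

```text
[0.45378428 0.09685454 0.04347788] [-179.95361574   -0.29988809   -5.31335795] [ 7.90869073  0.72059353 -8.88533083] 0.02127748671197595 20.2
drawn (tcp) mm 37.77399916527961
```

View pics/drawn.png

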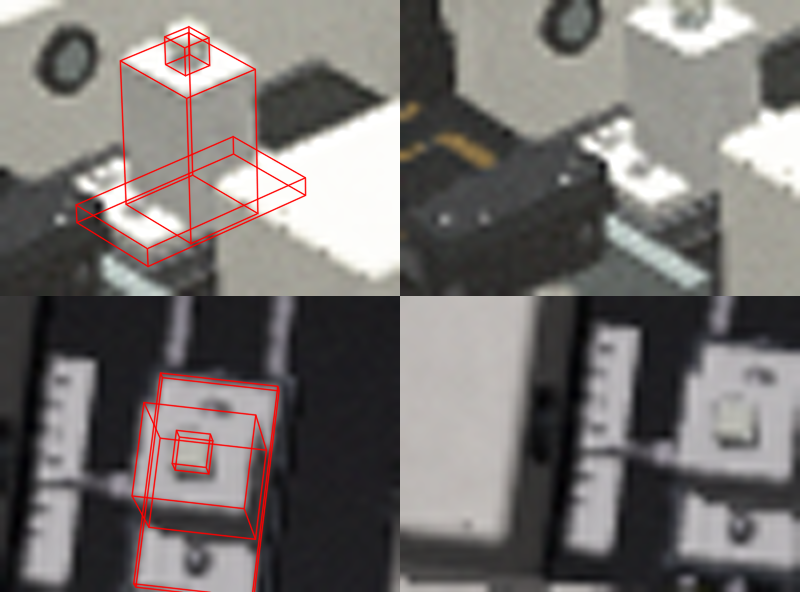

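>>> {"op": "apply_moves", "data": {
  "moves": [
    [0, 0, 0, 0, 0, 0, 0.1],
    [-0.004, 0, 0, 0, 0, 0, 0.1],
    [-0.008, 0, 0, 0, 0, 0, 0.1],
    [-0.008, 0, 0, 0, 0, 0, 0.1],
    [-0.008, 0, 0, 0, 0, 0, 0.1],
    [-0.008, 0, 0, 0, 0, 0, 0.1],
    [-0.008, 0, 0, 0, 0, 0, 0.1],
    [-0.008, 0, 0, 0, 0, 0, 0.1],
    [-0.008, 0, 0, 0, 0, 0, 0.1],
    [-0.008, 0, 0, 0, 0, 0, 0.1]
  ]
}}

```text
time_s: 21.3
tool_pos: [0.4523, 0.097, 0.0435]
tool_rot: [-180.0, -0.3, -5.3]
force: [8.6, 2.0, -8.8]
grip_width: 0.0208
grasp_force: 39.9
```

Run:
```python
from edge import *
d=np.array([np.cos(np.radians(-5.3)),np.sin(np.radians(-5.3))])
a=cv2.imread("pics/top0.png")[:,:,::-1]; 
for i in range(6): I=viewer.read_camera("top")
o=env.get_obs(); print(o["tool_pos"],o["tool_rot"],o["force"],o["joint_velocities"].round(2),o["time_s"])
dr=1000*((np.array([.4914,.0934])-o["tool_pos"][:2])@d); print("drawn (tcp) mm",dr)
# pointer/mark in top image: scale strip, edge fit of holder plate at z .07
ph=np.array([.6368,.0798,np.radians(-5.3)])
best=[]
h0=np.array([*place(ph,np.array([[-.04,0,0]]))[0][:2],ph[2]])
for segs in (rect(-40,40,-22,22,8),):
    f=efit(I,"top",segs,h0,z=.07,rng=.0075); print("holder plate",f)
print("side frame shift mm",1000*((ph[:2]-f[0][:2])@d),1000*((f[0][:2]-ph[:2])@[-d[1],d[0]]))
w,h,kk=40,30,20
P0=place(ph,np.array([[-.04,.055,.05]]))[0]; q=(proj("top",[P0])[0]-[w/2,h/2]).astype(int)
cv2.imwrite("pics/ptr.png",np.clip(cv2.resize(I[q[1]:q[1]+h,q[0]:q[0]+w,::-1],None,fx=kk,fy=kk,interpolation=cv2.INTER_CUBIC).astype(float)*1.3,0,255).astype(np.uint8))
```

```text
[0.45227662 0.09700822 0.04347352] [-179.95227379   -0.3089328    -5.31708251] [ 7.74096541  1.40567706 -8.70807177] [ 0.08  0.05 -0.02  0.02 -0.08  0.02 -0.04] 21.6
drawn (tcp) mm 39.28941024987479
holder plate (array([ 0.5963,  0.0859, -0.0927]), np.float64(52.65), np.float64(49.51))
side frame shift mm 40.89031085989958 2.3329118673402167
```

View pics/ptr.png

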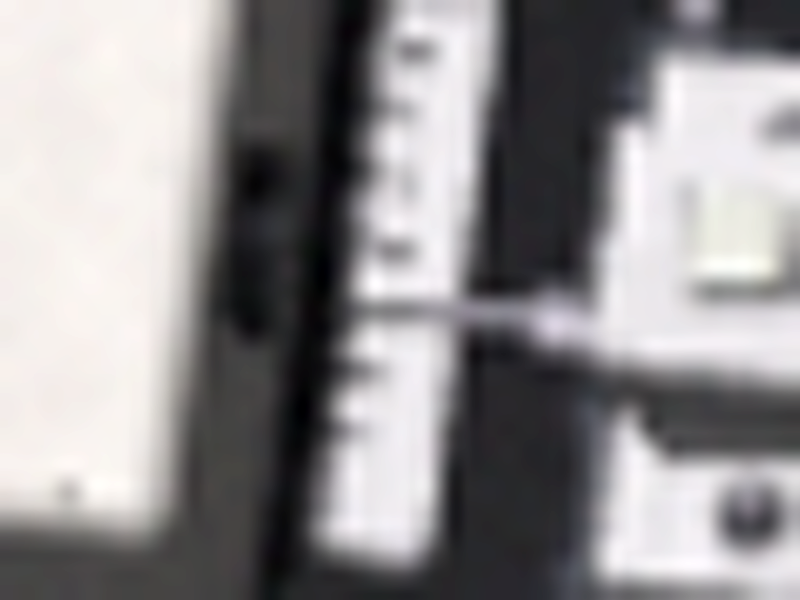

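```bash
python3 -c "
from cell import env
print(env.sign_off())"
```

```text
the job is handed in; nothing more can be done
None
```

The cell holder is down on both pegs and released, the shuttle is drawn about 39–40 mm with its pointer on the long line, and the gripper is still holding the knob there. I handed the job in at about 21.6 s; no verdict came back.

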